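Put the screwdriver back in the shadow tray

TASK

Lay the screwdriver back in its empty cut-out in the black foam of the tool tray: handle in the wide part, blade in the narrow slot, lying flat and fully down. Then let go of it.

Things in the scene. Friction and masses are not known exactly. Their poses are not given: they have to be found in the camera images.
- screwdriver_handle (a point): Centre of the handle (26 wide, 26 high, 94 mm long) of the only screwdriver, 190 mm long, lying flat on the bench at the left between a brush and tweezers some 85 mm to either side. The point is half-way along the handle, 13 mm over its underside. Axes: y along the screwdriver from blade to handle end, x across it (level), z up.
- screwdriver_tip (a point): Point near the end of the screwdriver's 6 mm round steel blade, 131 mm from the handle's centre along its -y, on the same axis (13 mm over the underside of the handle).
- cutout_handle (a point): Where the handle's centre is when home: middle of the cut-out's wide part (40 mm along x, 108 mm along y; axes as the screwdriver's when home). 13 mm over its floor, which is 3 mm over the bench; foam top 19 mm over the bench, so the handle stands 10 mm proud. An equally deep finger scoop crosses here, 126 mm along x, 56 mm along y, for fingers closing along x.
- cutout_tip (a point): Where screwdriver_tip is when home: in the narrow slot (22 mm wide, 97 mm long, too narrow for the handle), 131 mm from cutout_handle along -y. The tray is fixed on the bench at the right: black foam, pale floor, aluminium rim, 204 x 244 x 21 mm. Its two smaller cut-outs are filled by a clamp and a hex key; the empty one is the screwdriver's.

How it is judged:
At the end, for the whole second after the job is handed in: The screwdriver lies at the bottom of its cut-out the right way round: handle centre within 14 mm sideways and 5 mm in height of its place, tip within 20 mm sideways and 7 mm in height (horizontal distance between screwdriver_handle and cutout_handle below 0.014 m and horizontal distance between screwdriver_tip and cutout_tip below 0.02 m and z of screwdriver_handle in the frame of cutout_handle below 0.005 m and z of screwdriver_tip in the frame of cutout_tip below 0.007 m); the robot touches nothing.
It also fails if it takes over 40 s, if anything falls off the work surface, if the arm or the gripper's body presses on something with over 40 N, if the wrist force passes 120 N, or if a joint passes its speed limit or range.

ROBOT

A 6-joint arm with a two-finger parallel gripper is mounted at the origin on the work surface; the furniture and walls round the work are solid. World frame = base frame: x ahead of the robot, y to its left, z up, the work surface at z = 0. Lengths are in m, angles in rad, forces in N, time in s.
With the tool pointing down it reaches from about 0.325 to 0.75 m from the base axis. Payload 7.6 kg.
Tool frame: the origin (TCP) lies midway between the tips of the shut fingers; the grasp point (between the pads) lies 19 mm behind it; x points along the fingers, y is the direction in which the jaws open and shut, and the axes are right-handed (so a half turn about x gives the same grasp; the last joint's range is limited). The gripper opens to 85 mm and grips with 20 to 120 N. Pads are 22 mm wide; open, the fingers measure 114 mm over their backs; the gripper's body (76 mm by 85 mm) begins 54 mm behind the grasp point. The pads swing forward as they close: fully open they stand 13 mm farther back than shut.
Start: joints at [-1.29, 0.052, 1.401, -0, 1.689, -0.07], TCP at [0.18, -0.493, 0.231] pointing down, gripper open.
Joint ranges: [-2.9, 2.9], [-0.91, 2.17], [0.12, 2.37], [-1.06, 4.2], [0.26, 2.73], [-2.93, 2.93]. Speed limits (rad/s): [2.57, 2.57, 3.01, 3.14, 3.14, 3.14].

INTERFACE

Orientations are given as a unit quaternion [w, x, y, z].
In Python, from cell import ctrl, optics gives the robot as it stands. The module is installed in compiled form; this text tells all that it offers.
- The arm moves only by the tool apply_moves, never from a script. Its argument "rows" is a list of rows, each a list of 5 numbers: the shift along the tool's x, y, z in units of 40 mm (1.0 is 40 mm), then the turn about the tool's x in units of 10 degrees (1.0 is 10 degrees), then the closure, from 0 (fully open) to 1 (shut). In form: [[tx, ty, tz, spin, claw], ...]. A call has 1 to 5 rows; each row shifts and turns the commanded pose from where the row before left it, along the tool's axes as they then stand; what a row does not reach is not made up. A row lasts 1/8 s, in which the tool goes at most 62.5 mm and 10.7 degrees, less where a joint would pass 70% of its speed; a pose out of reach is approached as far as the arm can. A call is refused whole if a number of a shift passes 1 or a number of a turn 1, either way. A call with a gripper value outside its range is refused whole. The fingers move at their own pace and stop on an object; the grip force is fixed at half the most. Time passes only in rows, so rows that do not move let the fingers close. It gives the time, the measured TCP pose, the force and the opening at its end, in the units of the state.
- ctrl.get_obs(): the state, without advancing time (a new reading comes with each control period).
- optics.grab_frame(name): name is "scene" or "top" or "wrist"; returns (picture, depth): 420x560x3 uint8, blue, green, red; 420x560 float32, m along the optical axis (not along the pixel's ray), 0 where there is no reading.
- optics.calibration(name): a dict with "camera_matrix" (3x3 intrinsics, pixels), "D" ([k1, k2, p1, p2, k3] as OpenCV has them; the pictures are not rectified), "pose" (4x4, takes a point from camera to world coordinates); the wrist camera has in their place "tool_from_camera" (4x4, takes a point from camera to tool coordinates, whose origin is the TCP and whose axes are the tool frame's). Camera axes: x right, y up, looking along -z (the intrinsics and any distortion apply to the point x, -y, -z); pixel columns grow to the right and rows downward; lengths in m; the calibration is good to about 2 mm. A picture is of the moment at which its call begins: read the wrist's pose just before it. calibration takes no time and is no camera call.
- ctrl.sign_off(): hands the job in, once; it reports no verdict.
The state is a dict: "time": time; "joints": joint angles; "qvel": joint speeds; "joint_efforts": joint torques, N m; "tool_pos": TCP position; "tool_rot": TCP orientation; "wrist_force": force on the tool from outside, world axes, zero at the start; "moment": the same for the moment, N m; "finger_gap": finger opening in m.
Only numpy, scipy, OpenCV 4.12 (cv2) and the standard library are available. Lean on these libraries where they do the work, as an engineer would, in place of code of your own. Each camera call takes 0.05 s, during which the arm holds its last target. There are 200 camera calls.

## Working session

There is one attempt and no reset: what is moved stays moved. The work goes in short steps, Python scripts to look and compute and a tool call to move; the robot and the scene stay as the last step left them, time stands still between calls to the robot, and variables do not carry over. Pictures are saved under pics/ and viewed, about 8 in all and at most 12, crops included, and the job is handed in when it is done.

Besides the shell and the picture viewer there is one more tool, called as name(argument=value, ...) on one line, values as JSON. apply_moves: Moves the arm, as the interface text tells. Its arguments: {"type":"object","properties":{"rows":{"type":"array","items":{"type":"array","items":{"type":"number"}}}},"required":["rows"]}

```bash
mkdir -p pics; cat > h.py <<'E'
import numpy as np, cv2
from cell import ctrl, optics
from scipy.spatial.transform import Rotation as R
def tool():
    o=ctrl.get_obs(); T=np.eye(4); q=o["tool_rot"]
    T[:3,:3]=R.from_quat([q[1],q[2],q[3],q[0]]).as_matrix(); T[:3,3]=o["tool_pos"]; return T
def look(n):
    T=tool(); p,d=optics.grab_frame(n); c=optics.calibration(n)
    P=T@np.array(c["tool_from_camera"]) if n=="wrist" else np.array(c["pose"])
    return p,d,(np.array(c["camera_matrix"]),np.array(c["D"]),P)
def ray(c,uv,z):
    uv=np.array(uv,float).reshape(-1,1,2); n=cv2.undistortPoints(uv,c[0],c[1])[:,0]
    v=np.c_[n[:,0],-n[:,1],-np.ones(len(n))]@c[2][:3,:3].T; o=c[2][:3,3]
    return o+v*((z-o[2])/v[:,2])[:,None]
E
python3 - <<'E'
from h import *
print(ctrl.get_obs()); print(tool().round(3))
for n in("top","scene"):
    p,d,c=look(n); cv2.imwrite(f"pics/{n}0.png",p); print(n,c[2].round(3)); np.savez(f"{n}0.npz",p=p,d=d)
E
```

```text
{'time': 0.0, 'joints': array([-1.29029622e+00,  5.28084008e-02,  1.40173986e+00,  4.26967847e-05,
        1.68864895e+00, -7.03067277e-02]), 'qvel': array([ 0.00129682,  0.00064393, -0.00212196,  0.00098076, -0.00083767,
        0.00126442]), 'joint_efforts': array([ 7.67197412e-05, -3.81660461e+01, -3.60191345e+01, -6.46782451e-05,
        6.25375935e-03,  7.47543936e-06]), 'tool_pos': array([ 0.18036017, -0.49270747,  0.23047965]), 'tool_rot': array([-0.12282989, -0.69621196, -0.12396137,  0.69630116]), 'wrist_force': array([-0.35754066,  0.7224204 , -0.50207289]), 'moment': array([-0.01395977, -0.01472071, -0.02095659]), 'finger_gap': 0.08516326405028793}
[[-0.     0.344 -0.939  0.18 ]
 [ 0.002 -0.939 -0.344 -0.493]
 [-1.    -0.002 -0.     0.23 ]
 [ 0.     0.     0.     1.   ]]
top [[-1.000e-03  9.970e-01 -8.100e-02  2.940e-01]
 [-1.000e+00 -2.000e-03 -7.000e-03  5.000e-03]
 [-8.000e-03  8.100e-02  9.970e-01  1.159e+00]
 [ 0.000e+00  0.000e+00  0.000e+00  1.000e+00]]
scene [[-0.505 -0.577  0.641  0.99 ]
 [ 0.863 -0.349  0.365  0.361]
 [ 0.013  0.738  0.675  0.7  ]
 [ 0.     0.     0.     1.   ]]
```

View pics/top0.png

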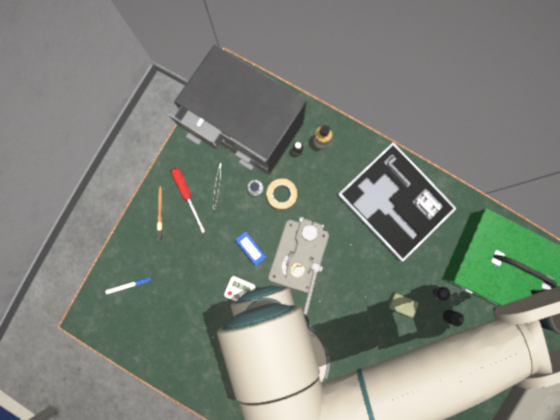

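The top view shows the red handle near (180,184) with its blade end near (203,232). The tray is centred near (398,202), with a pale cut-out whose cross is near (380,196) and whose slot ends near (414,236).

```bash
python3 - <<'E'
from h import *
z=np.load("top0.npz"); p=z["p"]; d=z["d"]; _,_,c=look("top")
hsv=cv2.cvtColor(p,cv2.COLOR_BGR2HSV)
m=((hsv[...,0]<8)|(hsv[...,0]>172))&(hsv[...,1]>150)&(hsv[...,2]>80); m=m.astype(np.uint8)
m[:140]=0;m[260:]=0;m[:,:150]=0;m[:,230:]=0
pts=np.argwhere(m)[:,::-1]; w=ray(c,pts,0.015)
r=cv2.minAreaRect(w[:,:2].astype(np.float32)); print("handle",len(pts),r)
tip=ray(c,[[203,232]],0.013)[0]; ctr=np.array(r[0]); a=ctr-tip[:2]; print(tip,np.linalg.norm(a),np.degrees(np.arctan2(a[1],a[0])))
# tray
roi=np.zeros(p.shape[:2],np.uint8); roi[155:250,345:440]=1
g=((hsv[...,2]>120)).astype(np.uint8)*roi
n,l,s,ce=cv2.connectedComponentsWithStats(g)
for i in range(1,n):
    if s[i,4]>80: print(i,s[i],ce[i])
for name in [(380,196),(398,155),(345,195),(450,207),(403,258)]: print(name,ray(c,[name],0.02)[0].round(3))
cv2.imwrite("pics/crop.png",cv2.resize(p[140:265,335:460],None,fx=4.8,fy=4.8,interpolation=cv2.INTER_CUBIC))
E
```

```text
handle 265 ((0.471547394990921, 0.27772286534309387), (0.08667285740375519, 0.02398466132581234), 26.46612548828125)
[0.34247358 0.21730093 0.013     ] 0.14251616833978417 25.08519685996244
1 [345 155  38  36 187] [361.90909091 171.93582888]
2 [384 155  27  32 158] [395.89240506 168.58860759]
3 [403 155  37  39 201] [423.38308458 174.21393035]
4 [415 155  25  14 190] [430.89473684 159.41578947]
5 [ 345  174   72   76 1701] [378.31452087 204.14168136]
7 [413 189  27  30 469] [427.10021322 203.62686567]
8 [412 222  28  28 130] [426.46153846 236.46153846]
(380, 196) [ 0.437 -0.25   0.02 ]
(398, 155) [ 0.547 -0.302  0.02 ]
(345, 195) [ 0.439 -0.157  0.02 ]
(450, 207) [ 0.407 -0.439  0.02 ]
(403, 258) [ 0.273 -0.308  0.02 ]
```

View pics/crop.png

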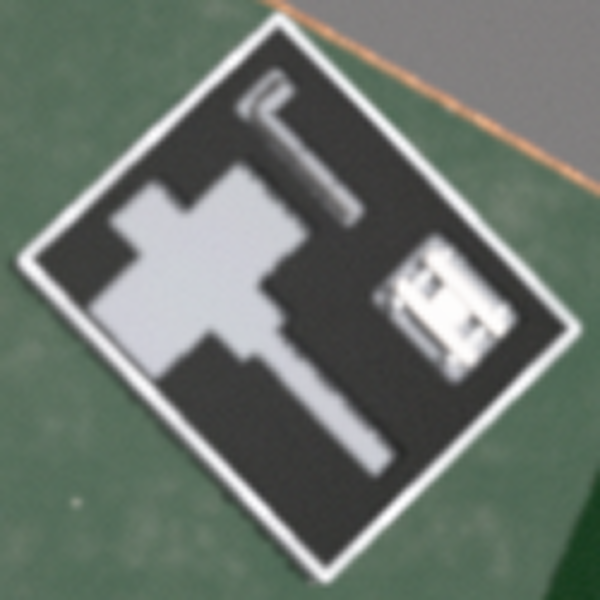

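View pics/scene0.png

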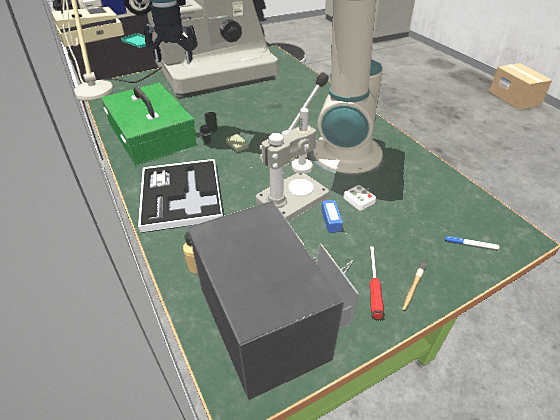

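```bash
python3 - <<'E'
from h import *
z=np.load("top0.npz"); d=z["d"]; _,_,c=look("top")
h,tp=ray(c,[[376.1,196.5],[415,236.7]],0.003)
a=(h-tp)[:2]; print("cut",h,tp,np.linalg.norm(a),np.degrees(np.arctan2(a[1],a[0])))
v,u=np.mgrid[0:420:3,0:560:3]; v=v.ravel();u=u.ravel()
n=cv2.undistortPoints(np.c_[u,v].astype(float).reshape(-1,1,2),c[0],c[1])[:,0]
D=d[v,u]; P=(np.c_[n[:,0],-n[:,1],-np.ones(len(n))]*D[:,None])@c[2][:3,:3].T+c[2][:3,3]
for nm,b in dict(cab=(180,310,50,165),press=(270,330,215,285),box=(455,560,210,300),bottles=(285,335,120,160),tray=(345,450,150,255),driver=(165,210,165,235)).items():
    k=(u>b[0])&(u<b[1])&(v>b[2])&(v<b[3])&(D>0); q=P[k]; print(nm,"max/median z",np.percentile(q[:,2],[50,90,99]).round(3)); t=q[q[:,2]>.04]; print(t.min(0).round(3) if len(t) else'',t.max(0).round(3) if len(t) else'')
E
```

```text
cut [ 0.43734159 -0.24354112  0.003     ] [ 0.32925218 -0.34685505  0.003     ] 0.1495228717228818 43.70594083470812
cab max/median z [0.186 0.191 0.193]
[ 0.498 -0.064  0.041] [0.825 0.258 0.195]
press max/median z [0.022 0.2   0.252]
[ 0.225 -0.079  0.096] [0.364 0.001 0.255]
box max/median z [0.097 0.102 0.489]
[ 0.173 -0.736  0.04 ] [ 0.389 -0.392  0.525]
bottles max/median z [0.001 0.098 0.187]
[ 0.553 -0.115  0.041] [ 0.621 -0.006  0.189]
tray max/median z [0.008 0.02  0.023]
[ 0.548 -0.428  0.044] [ 0.548 -0.428  0.044]
driver max/median z [-0.     0.014  0.026]
```

apply_moves(rows=[[-0.8,-0.5,-1,0,0],[-0.8,-0.5,-1,0,0],[-0.8,-0.5,-1,0,0],[-0.8,-0.5,-1,0,0],[0,-1,-1,0,0]])

```text
time: 0.82
tool_pos: [0.3281, -0.311, 0.3615]
tool_rot: [0.124, 0.697, 0.122, -0.696]
wrist_force: [1.1, 0.0, -0.9]
finger_gap: 0.0856
```

apply_moves(rows=[[0,-1,-1,0,0],[0,-1,-1,0,0],[0,-1,-1,0,0],[0,-1,-1,0,0],[0,-1,-0.5,-0.6,0]])

```text
time: 1.45
tool_pos: [0.4278, -0.0599, 0.3587]
tool_rot: [-0.161, -0.688, -0.161, 0.689]
wrist_force: [0.3, -0.1, 0.7]
finger_gap: 0.0854
```

apply_moves(rows=[[0,-1,-0.65,0,0],[0,-1,-0.65,0,0],[0,-1,-0.65,0,0],[0,-1,-0.65,0,0],[0.3,-1,-0.65,0,0]])

```text
time: 2.08
tool_pos: [0.4562, 0.1766, 0.3479]
tool_rot: [0.16, 0.69, 0.16, -0.688]
wrist_force: [0.7, 0.1, 0.7]
finger_gap: 0.0854
```

apply_moves(rows=[[1,-1,-0.65,0,0],[1,-0.8,-0.5,0,0],[1,0,0,0,0],[0,0,0,0,0]])

```text
time: 2.58
tool_pos: [0.4642, 0.2594, 0.2237]
tool_rot: [-0.161, -0.686, -0.159, 0.691]
wrist_force: [0.9, -0.1, 0.5]
finger_gap: 0.0854
```

```bash
cat > m.py <<'E'
from h import *
import sys
p,d,c=look("wrist"); T=tool(); cv2.imwrite(f"pics/{sys.argv[1]}.png",p)
hsv=cv2.cvtColor(p,cv2.COLOR_BGR2HSV)
m=(((hsv[...,0]<8)|(hsv[...,0]>172))&(hsv[...,1]>150)&(hsv[...,2]>60)).astype(np.uint8)
cs=max(cv2.findContours(m,0,1)[0],key=cv2.contourArea)
w=ray(c,cs[:,0],0.014); r=cv2.minAreaRect(w[:,:2].astype(np.float32)); print(r, "imgbox",cv2.boundingRect(cs))
e=np.append(np.array(r[0]),.004)-T[:3,3]; print("T",T.round(3).tolist()); print("units tool",(T[:3,:3].T@e/0.04).round(2))
E
python3 m.py w1
```

```text
((0.46717390418052673, 0.2754513621330261), (0.08734352886676788, 0.025099733844399452), 24.918258666992188) imgbox (264, 136, 22, 72)
T [[-0.002, 0.44, -0.898, 0.465], [-0.001, -0.898, -0.44, 0.26], [-1.0, 0.0, 0.002, 0.227], [0.0, 0.0, 0.0, 1.0]]
units tool [ 5.57 -0.34 -0.23]
```

View pics/w1.png

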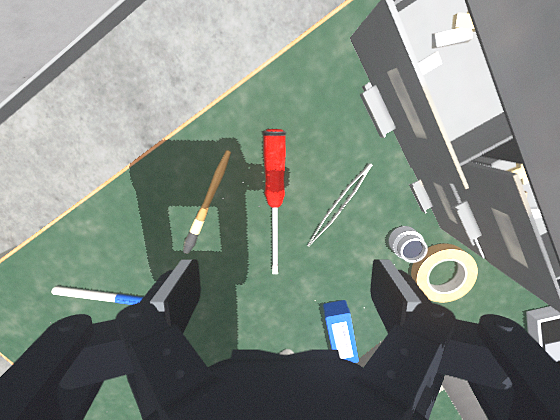

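The wrist view shows the red handle at about (275,170), with a dark cap at its end and the blade running down to (275,270). It is aligned with the tool, and the drawer front is well off to the right.

apply_moves(rows=[[1,-0.34,-0.31,0,0],[1,0,0,0,0],[1,0,0,0,0],[0,0,0,0,0]])

```text
time: 3.12
tool_pos: [0.4705, 0.2767, 0.1067]
tool_rot: [-0.16, -0.688, -0.159, 0.69]
wrist_force: [-0.6, -1.1, -0.1]
finger_gap: 0.0854
```

```bash
python3 m.py w2
```

```text
((0.46711161732673645, 0.27541789412498474), (0.08844496309757233, 0.02490227296948433), 25.20929527282715) imgbox (270, 162, 31, 100)
T [[0.001, 0.439, -0.898, 0.472], [0.0, -0.898, -0.439, 0.277], [-1.0, 0.0, -0.001, 0.109], [0.0, 0.0, 0.0, 1.0]]
units tool [ 2.63 -0.01  0.13]
```

View pics/w2.png

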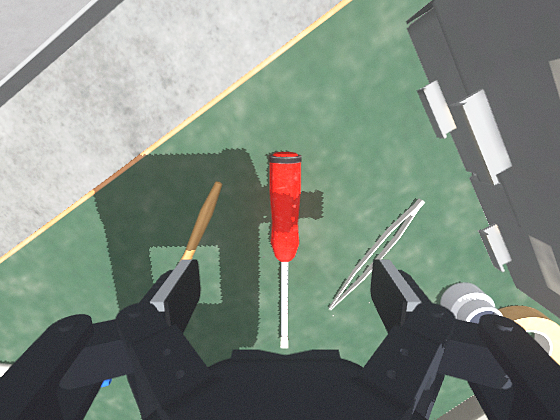

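The handle, at (285,205), is centred between the fingers and aligned with them. The tweezers and brush are clear.

apply_moves(rows=[[1,0,0.05,0,0],[1,0,0,0,0],[0.4,0,0,0,0],[0.15,0,0,0,0],[0,0,0,0,0]])

```text
time: 3.8
tool_pos: [0.4702, 0.277, 0.0071]
tool_rot: [0.159, 0.69, 0.16, -0.688]
wrist_force: [-0.2, -0.5, 0.6]
finger_gap: 0.0856
```

apply_moves(rows=[[0.05,0,0,0,1],[0,0,0,0,1],[0,0,0,0,1],[0,0,0,0,1],[0,0,0,0,1]])

```text
time: 4.42
tool_pos: [0.4694, 0.2767, 0.0038]
tool_rot: [0.16, 0.689, 0.16, -0.689]
wrist_force: [0.9, 0.2, 3.7]
finger_gap: 0.0249
```

apply_moves(rows=[[0,0,0,0,1],[0,0,0,0,1],[-0.3,0,0,0,1],[-0.5,0,0,0,1],[0,0,0,0,1]])

```text
time: 5.05
tool_pos: [0.4699, 0.2769, 0.0369]
tool_rot: [0.159, 0.69, 0.16, -0.688]
wrist_force: [0.7, 0.2, -0.2]
finger_gap: 0.0253
```

```bash
python3 m.py w3
```

```text
((0.4495890736579895, 0.26673540472984314), (0.11168894916772842, 0.03238925337791443), 26.131364822387695) imgbox (259, 192, 54, 158)
T [[0.001, 0.44, -0.898, 0.469], [0.0, -0.898, -0.44, 0.277], [-1.0, 0.0, -0.001, 0.036], [0.0, 0.0, 0.0, 1.0]]
units tool [0.79 0.01 0.55]
```

View pics/w3.png

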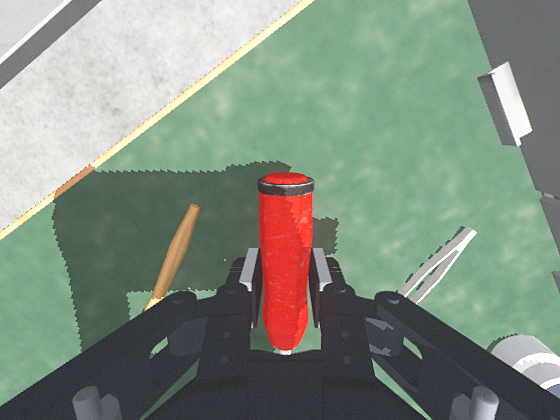

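The driver is held squarely: the handle fills the pads around (286,280) at a gap of 25 mm, and it came up with the hand. Next I lift and carry it.

apply_moves(rows=[[-1,0,0,0,1],[-1,0,0,0,1],[-1,0,0,0,1],[-1,0,0,0,1],[-1,0,0,0,1]])

```text
time: 5.72
tool_pos: [0.4687, 0.2763, 0.2352]
tool_rot: [-0.16, -0.688, -0.159, 0.69]
wrist_force: [0.6, 0.3, 0.0]
finger_gap: 0.0251
```

apply_moves(rows=[[-1,0,0,0,1],[-1,0,0,0,1],[-1,0.3,0.15,0,1],[-0.5,0.7,0.4,0,1],[0,1,0.55,0,1]])

```text
time: 6.35
tool_pos: [0.465, 0.185, 0.3759]
tool_rot: [0.16, 0.689, 0.16, -0.688]
wrist_force: [0.4, -0.2, -2.4]
finger_gap: 0.0247
```

apply_moves(rows=[[0,1,0.55,0,1],[0,1,0.55,0,1],[0,1,0.55,0,1],[0,1,0.55,0,1],[0,1,0.55,0,1]])

```text
time: 6.98
tool_pos: [0.4537, -0.0441, 0.3741]
tool_rot: [-0.159, -0.688, -0.16, 0.689]
wrist_force: [0.9, -0.1, -1.0]
finger_gap: 0.0249
```

apply_moves(rows=[[0,1,0.6,0,1],[0,1,0.6,0,1],[0,1,0.6,0,1],[0,1,0.6,0,1],[0,0.3,0.2,-0.9,1]])

```text
time: 7.6
tool_pos: [0.4357, -0.2452, 0.3734]
tool_rot: [-0.213, -0.673, -0.214, 0.675]
wrist_force: [-0.2, 1.0, -1.0]
finger_gap: 0.0247
```

apply_moves(rows=[[1,0,0,-0.86,1],[1,0,0,0,1],[1,0,0,0,1],[0.5,0,0,0,1],[0,0,0,0,1]])

```text
time: 8.22
tool_pos: [0.4354, -0.2423, 0.2326]
tool_rot: [-0.262, -0.655, -0.265, 0.657]
wrist_force: [0.1, -0.5, -0.4]
finger_gap: 0.0248
```

```bash
python3 - <<'E'
from h import *
print(tool().round(3).tolist())
p,d,c=look("wrist"); cv2.imwrite("pics/w4.png",p); np.savez("w4.npz",p=p,P=c[2],K=c[0],D=c[1])
p,d,c=look("scene"); cv2.imwrite("pics/s4.png",cv2.resize(p[20:260,90:330],None,fx=2.4,fy=2.4))
E
```

```text
[[-0.004, 0.691, -0.723, 0.435], [0.003, -0.723, -0.691, -0.242], [-1.0, -0.005, 0.001, 0.233], [0.0, 0.0, 0.0, 1.0]]
```

View pics/w4.png

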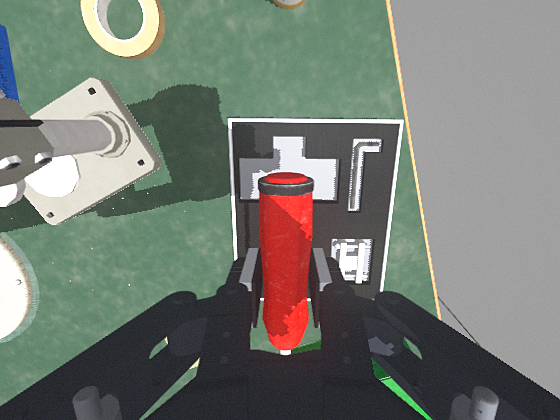

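View pics/s4.png

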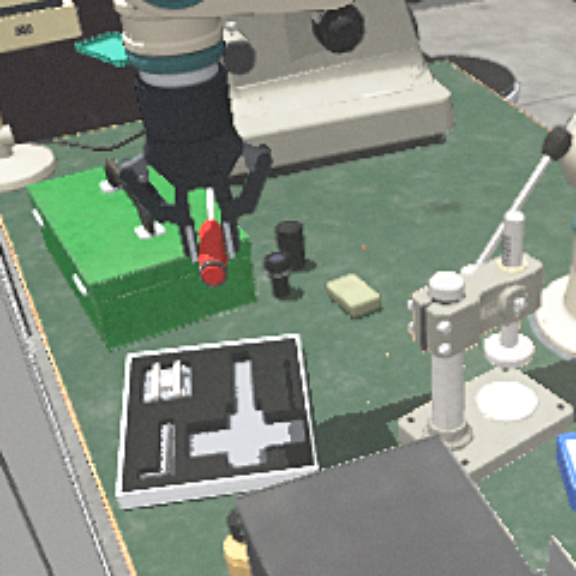

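The wrist view shows the cut-out's wide end at (274–304,137) and the scoop's upper edge at row 158, running from column 240 to 338. The scene view shows the driver level in the hand.

```bash
python3 - <<'E'
from h import *
z=np.load("w4.npz"); c=(z["K"],z["D"],z["P"]); print("cam",z["P"][:3,3].round(3))
g=cv2.cvtColor(z["p"],cv2.COLOR_BGR2GRAY)
for r in (145,152,164,168): print(r,"row",g[r,228:345:1].tolist() if r in(152,168) else '')
print("col289",g[125:145,289].tolist(),"col322",g[150:170,322].tolist())
n=["wideL","wideR","scL1","scR1","scL2","scR2"]
W=ray(c,[[274,137],[304,137],[240,158.5],[338,158.5],[240,198],[338,200]],.003)
ang=np.arctan2(-W[2][0]+W[3][0],-(W[3][1]-W[2][1])); print(np.degrees(ang))
for a,b in zip(n,W): print(a,b.round(4))
u=W[3]-W[2]; print("scoop len",np.linalg.norm(u)); u/=np.linalg.norm(u); v=np.array([-u[1],u[0],0]); print("axis angle",np.degrees(np.arctan2(v[1],v[0])))
print("center from scoop",(W[2]+W[3])/2-.028*v, "from wide end",(W[0]+W[1])/2-.054*v,"width",np.linalg.norm(W[1]-W[0]))
E
```

```text
cam [ 0.489 -0.192  0.375]
145 row 
152 row [60, 157, 231, 224, 166, 55, 45, 56, 61, 57, 58, 55, 60, 59, 58, 62, 62, 56, 58, 61, 63, 66, 64, 65, 58, 60, 56, 59, 74, 82, 71, 70, 85, 81, 84, 81, 81, 77, 86, 77, 69, 73, 67, 62, 57, 103, 146, 139, 138, 135, 131, 128, 196, 244, 241, 237, 238, 239, 239, 239, 238, 239, 240, 241, 238, 239, 241, 240, 241, 239, 240, 241, 247, 228, 122, 136, 131, 96, 74, 86, 91, 89, 85, 86, 83, 89, 86, 84, 87, 88, 88, 86, 89, 88, 84, 86, 83, 84, 87, 87, 83, 81, 82, 86, 83, 84, 87, 80, 86, 86, 89, 82, 87, 86, 84, 87, 85]
164 row 
168 row [71, 82, 173, 232, 219, 151, 33, 48, 55, 51, 40, 84, 125, 134, 135, 135, 127, 135, 136, 135, 134, 128, 133, 130, 134, 133, 132, 134, 133, 135, 132, 129, 130, 129, 130, 128, 134, 131, 133, 135, 132, 138, 133, 133, 134, 132, 128, 130, 131, 128, 126, 152, 229, 239, 236, 235, 236, 237, 236, 238, 238, 237, 238, 237, 236, 239, 237, 237, 238, 238, 239, 239, 239, 238, 239, 238, 238, 239, 239, 239, 238, 240, 239, 239, 239, 240, 238, 239, 240, 238, 239, 239, 237, 239, 241, 241, 240, 239, 241, 240, 241, 239, 240, 241, 240, 242, 233, 161, 120, 133, 94, 48, 62, 83, 85, 84, 84]
col289 [87, 86, 92, 82, 89, 88, 87, 82, 88, 81, 79, 147, 255, 243, 240, 238, 240, 241, 239, 238] col322 [86, 79, 84, 83, 86, 79, 83, 74, 91, 232, 248, 244, 241, 239, 240, 241, 242, 238, 241, 240]
43.770492947522946
wideL [ 0.4626 -0.1952  0.003 ]
wideR [ 0.4883 -0.2221  0.003 ]
scL1 [ 0.4134 -0.1822  0.003 ]
scR1 [ 0.4993 -0.2718  0.003 ]
scL2 [ 0.3743 -0.2163  0.003 ]
scR2 [ 0.462  -0.3116  0.003 ]
scoop len 0.12413217076292918
axis angle 43.770492947522946
center from scoop [ 0.43613224 -0.24638798  0.003     ] from wide end [ 0.43646316 -0.24601914  0.003     ] width 0.03719863680550298
```

apply_moves(rows=[[1,0.09,0.03,0,1],[1,0,0,0,1],[1,0,0,0,1],[1,0,0,0,1],[0.6,0,0,0,1]])

```text
time: 8.95
tool_pos: [0.4379, -0.2464, 0.0505]
tool_rot: [-0.263, -0.656, -0.263, 0.656]
wrist_force: [-0.3, 0.2, -0.1]
finger_gap: 0.0247
```

apply_moves(rows=[[0,0,0,0,1],[0,0,0,0,1]])

```text
time: 9.2
tool_pos: [0.439, -0.247, 0.0533]
tool_rot: [0.264, 0.657, 0.262, -0.656]
wrist_force: [1.1, -0.8, 0.5]
finger_gap: 0.0251
```

```bash
python3 - <<'E'
from h import *
print(tool().round(4).tolist())
a,d,c=look("wrist"); b,d,c=look("top")
b=b[130:265,320:470]; b=cv2.resize(b,(466,420),interpolation=cv2.INTER_CUBIC)
cv2.imwrite("pics/w5.png",np.hstack([a[:,120:450],b]))
E
```

```text
[[0.0026, 0.6909, -0.7229, 0.439], [-0.0018, -0.7229, -0.6909, -0.247], [-1.0, 0.0031, -0.0006, 0.0533], [0.0, 0.0, 0.0, 1.0]]
```

View pics/w5.png

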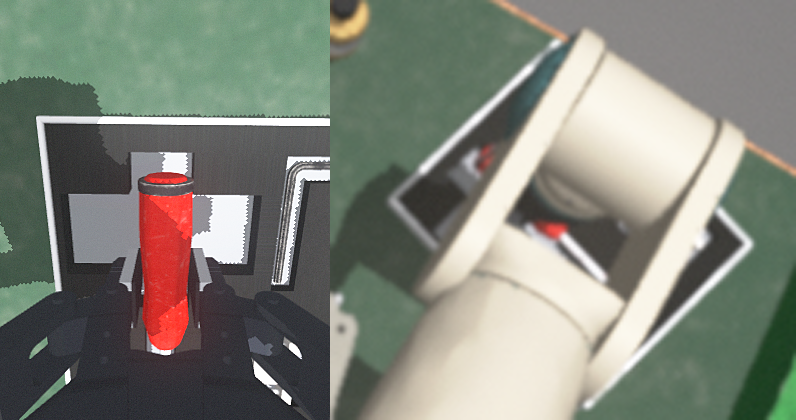

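The wrist view shows the handle at column 166, over a wide part spanning columns 131–193, with the slot ahead of it. It sits about 2 mm right of centre, so I correct that on the way down.

apply_moves(rows=[[0.3,-0.06,0.02,0,1],[0.3,0,0,0,1],[0.2,0,0,0,1],[0.15,0,0,0,1],[0.1,0,0,0,1]])

```text
time: 9.93
tool_pos: [0.4356, -0.2451, 0.0089]
tool_rot: [-0.263, -0.656, -0.263, 0.656]
wrist_force: [-0.6, 0.4, -1.0]
finger_gap: 0.0246
```

apply_moves(rows=[[0.03,0,0,0,1],[0,0,0,0,1],[0,0,0,0,1]])

```text
time: 10.3
tool_pos: [0.4358, -0.2453, 0.0084]
tool_rot: [0.263, 0.656, 0.263, -0.656]
wrist_force: [-0.1, -1.0, -1.4]
finger_gap: 0.025
```

apply_moves(rows=[[0.02,0,0,0,1],[0,0,0,0,0.45],[0,0,0,0,0.45],[0,0,0,0,0.45],[0,0,0,0,0.45]])

```text
time: 10.92
tool_pos: [0.4356, -0.2451, 0.0073]
tool_rot: [-0.263, -0.656, -0.263, 0.656]
wrist_force: [-0.2, -0.2, 0.1]
finger_gap: 0.0471
```

apply_moves(rows=[[-0.3,0,0,0,0.45],[-0.6,0,0,0,0.45],[-1,0,0,0,0.45],[-1,0,0,0,0.45],[-1,0,0,0,0.45]])

```text
time: 11.55
tool_pos: [0.4356, -0.2451, 0.1657]
tool_rot: [0.264, 0.657, 0.263, -0.656]
wrist_force: [0.6, -1.5, 0.0]
finger_gap: 0.0472
```

apply_moves(rows=[[-1,0,1,0,0.3],[-1,0,1,0,0.3],[-1,0,1,0,0.3],[0,0,1,0,0.3],[0,0,0,0,0.3]])

```text
time: 12.18
tool_pos: [0.3185, -0.3569, 0.2845]
tool_rot: [0.263, 0.657, 0.261, -0.657]
wrist_force: [0.3, 0.2, -0.4]
finger_gap: 0.0598
```

```bash
python3 - <<'E'
from h import *
print(tool().round(4).tolist())
a,d,c=look("wrist"); b,d2,c2=look("scene")
hsv=cv2.cvtColor(a,cv2.COLOR_BGR2HSV)
m=(((hsv[...,0]<8)|(hsv[...,0]>172))&(hsv[...,1]>150)&(hsv[...,2]>60)).astype(np.uint8)
cs=max(cv2.findContours(m,0,1)[0],key=cv2.contourArea)
print(cv2.boundingRect(cs),cv2.minAreaRect(ray(c,cs[:,0],0.018)[:,:2].astype(np.float32)))
yy,xx=np.nonzero(m); D=d[yy,xx]; k=D>0; n=cv2.undistortPoints(np.c_[xx,yy][k].astype(float).reshape(-1,1,2),c[0],c[1])[:,0]
P=(np.c_[n[:,0],-n[:,1],-np.ones(len(n))]*D[k][:,None])@c[2][:3,:3].T+c[2][:3,3]
s=(P[:,:2]-[.4365,-.2458])@[.722,.692]
for lo in range(-50,50,20):
    j=(s>lo/1e3)&(s<lo/1e3+.02); print(lo,j.sum(),np.percentile(P[j,2],[90]).round(4) if j.sum()>5 else'')
b=cv2.resize(b[140:260,130:250],(420,420),interpolation=cv2.INTER_CUBIC)
cv2.imwrite("pics/f.png",np.hstack([a[:,100:480],b]))
E
```

```text
[[0.0008, 0.6882, -0.7255, 0.3185], [-0.0016, -0.7255, -0.6882, -0.3569], [-1.0, 0.0018, 0.0005, 0.2845], [0.0, 0.0, 0.0, 1.0]]
(275, 2, 20, 82) ((0.43596526980400085, -0.24449992179870605), (0.08912155032157898, 0.0234505757689476), 43.54951095581055)
-50 195 [0.0273]
-30 301 [0.0277]
-10 329 [0.0277]
10 385 [0.0288]
30 244 [0.0286]
```

View pics/f.png

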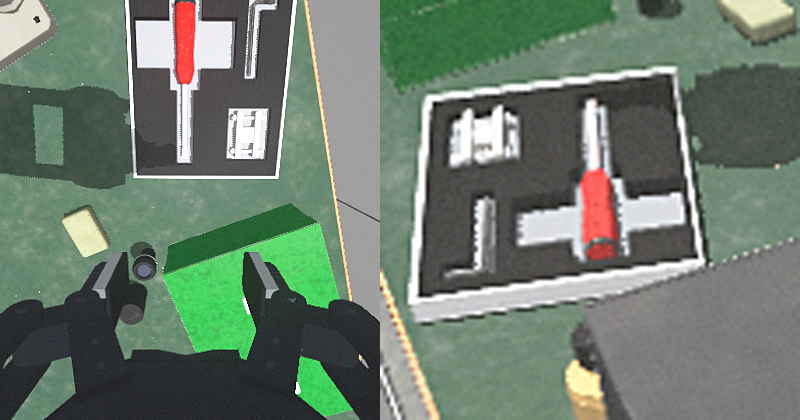

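The driver lies in the cut-out: the handle is in the wide part at about (185,45), and the blade is inside the slot down to about (184,155). The handle's top reads 27–29 mm against 29 mm expected, so it is level and fully down.

```bash
python3 -c "
from cell import ctrl
print(ctrl.get_obs()['time'],ctrl.get_obs()['qvel'].round(3)); print(ctrl.sign_off())"
```

```text
12.275 [ 0.025  0.007  0.004  0.002 -0.004 -0.002]
the job is handed in; nothing more can be done
None
```

The screwdriver is back in its cut-out and released, and the job was handed in at 12.3 s with the gripper clear at 0.28 m height. I gripped it at mid-handle, carried it over the press, turned it 17.6° to match the cut-out, lowered it, let go and backed off.

- **Position:** the handle's centre measured about 1–2 mm from the cut-out's centre, at 43.5° against 43.8° for the cut-out.
- **Height:** the top of the handle read 27–29 mm along its length (29 mm expected), so it lies level and fully down. The blade shows inside the slot.
- **Forces:** readings at the end of each move call stayed below about 4 N.
- **Not measured:** I judged the blade tip's own height only from the pictures.

No check failed or disagreed.

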